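# Close an interface unit and lock its cover with a quarter-turn stud

### The job

Swing the cover of the grey interface unit fully shut, then take the red-winged quarter-turn stud from its white holder, put it through the slot in the cover, press it down by feel, turn it a quarter turn until it catches under the receptacle, and let go of it. The catch is delicate: never let the stud bear on the unit with more than 30 N. Leave the other things on the desk where they are.

Things in the scene. Friction and masses are not known exactly. Their poses are not given: they have to be found in the camera images.
- unit: Grey interface unit fixed to the desk, 120 (x) x 160 (y) x 50 mm, round connectors on its front (-x). Origin: centre of its underside, z up; cover hinge along y at x = +60, z = 50 mm. Inside, a steel bridge with a 29 x 11 mm slot lies under the cover's slot; its underside is at z = 37.5 to 45.5 mm (differs every time, unseen, not measured), and a rigid floor lies 10.5 mm below that underside.
- cover (a joint): Hinge of the aluminium cover plate (124 x 164 x 5 mm, reaching forward from the hinge line, its underside on that line); 0 = shut, flat on the unit, grows as the front edge swings up. The hinge is stiff (0.35 N m friction): the cover stays where it is left.
- cover_edge (a point): Middle of the cover's front edge, on its top face, moving with the cover, 124 mm in front of the hinge line. Axes: x from the edge to the hinge, y along the edge, z out of the top face. To shut the cover push on its top near this edge, beside the brass cup rather than on it.
- slot (a point): Centre of the cover's slot, on the top face of the shut cover (55 mm above the desk; fixed to the unit, axes as the unit's), at the unit's x = -22, y = 0 mm, so 82 mm in front of the hinge line. The slot is 30 mm long along the unit's y and 12 mm wide along x.
- cup_top (a point): Centre of the top of the brass spring cup round the slot with the cover shut and the cup at rest, 16.5 mm above point slot (fixed to the unit). The cup is on the cover, 40 mm outer, 32 mm inner diameter. The stud's flange pushes it down, at most 15 mm; its spring gives 3 N at first touch and 0.6 N more per mm.
- stud: Quarter-turn stud, about 60 g, loose. Origin: underside centre of its crossbar, z up. From below: crossbar 26 (x) x 8 (y) x 6 mm, shank 8 mm thick, flange disc 38 mm in diameter from z = 31 to 34 mm, red wing. The bar enters along the unit's y. Ridges 3 mm high under the bridge form a pocket that holds the bar when it lies along the unit's x.
- stud_wing (a point): Centre of the red wing, the grip, 30 (x, along the bar) x 10 (y) x 30 mm high; 49 mm above the bar's underside, 15 above the flange. From flange on cup, press 4 to 12 mm (varies) to bring the bar under the ridges; 1.5 mm deeper it stands on the floor, felt as force above the spring's (12 N at most). Turn a quarter turn there, either way; let go and the spring lifts it 3 mm into the pocket.
- holder: White holder block fixed to the desk, 62 x 56 x 34 mm, origin at the centre of its underside. At the start the stud hangs upright in its slot (along the holder's x), flange resting on the block's top; its bar reaches 31 mm down into it. The stud must be lifted straight out.
- dropper_bottle: Bystander: brown dropper bottle with black bulb, 33 mm in diameter, 102 mm high, upright; origin at the centre of its underside.
- v_block: Bystander: ground steel V-block, 45 x 40 x 36 mm; origin at the centre of its underside.
- objective_can: Bystander: round white can, 47 mm in diameter, 52 mm high, upright; origin at the centre of its underside.
Things that resemble listed ones, but are neither listed nor needed, are in the scene too. There is more than one size of the unit; the one meant has the size given above. What is shaped like the stud but blue is not meant.

How it is judged (in metres and radians):
On the way, in this order (a step that is already met when the one before it is completed fails the run):
1. the cover is shut (value of joint cover below 0.04 rad), for 0.2 s.
2. the stud is in the slot, its bar below the cover's top (value of joint cover below 0.05 rad and horizontal distance between stud_wing and slot below 0.006 m and z of stud_wing in the frame of unit below 0.095 m), for 0.1 s.
At the end, for the whole second after the job is handed in: Cover shut (within 0.04 rad); stud released, at rest, upright (0.12 rad), within 6 mm of the slot's centre, its bar under the bridge (wing centre under 92 mm above the unit's underside) and turned across the slot, along the unit's x axis within 0.2 rad (value of joint cover below 0.04 rad and horizontal distance between stud_wing and slot below 0.006 m and z of stud_wing in the frame of unit below 0.092 m and angle between the x axis of stud_wing and the x axis of unit, either way round below 0.2 rad and angle between stud_wing's own z axis and vertical below 0.12 rad and linear speed of stud below 0.02 m/s); the robot touches nothing.
It fails at once if the stud bears on the unit, its cover or its receptacle with more than 30 N (contact force between stud and unit above 30 N).
It fails at once if a bystander is pushed more than 30 mm away (distance of any of dropper_bottle, v_block, objective_can from where it was at the start of the episode above 0.03 m).
It also fails if it takes over 61 s, if anything falls off the work surface, if the arm or the gripper's body presses on something with over 40 N, if the wrist force passes 120 N, or if a joint passes its speed limit or range.

### The arm

A 6-joint arm with a two-finger parallel gripper is mounted at the origin on a cart in front of the work surface, level with it; the furniture and walls round the work are solid. World frame = base frame: x ahead of the robot, y to its left, z up, the work surface at z = 0. Lengths are in m, angles in degrees, forces in N, time in s.
With the tool pointing down it reaches from about 0.3 to 0.75 m from the base axis. Payload 8.5 kg.
Tool frame: the origin (TCP) lies between the finger pads; the fingertips stand env.finger_overhang ahead of it and the grasp point (between the pads) lies 2 mm behind it (env.finger_overhang is the distance from the TCP to the fingertips, in m); z points along the fingers, y is the line along which they close (so a half turn about z gives the same grasp; the last joint's range is limited). The gripper opens to 85 mm and grips with 20 to 120 N. Pads are 22 mm wide; open, the fingers measure 114 mm over their backs; the gripper's body (76 mm by 85 mm) begins 54 mm behind the grasp point. The pads swing forward as they close: fully open they stand 13 mm farther back than shut.
Start: joints at [-84.586, 21.807, 74.336, -0, 83.858, -12.336], TCP at [0.168, -0.524, 0.248] pointing down, gripper open.
Joint ranges: [-178.18, 178.18], [-50.72, 133.34], [12.68, 142.11], [-81.47, 261.47], [9.98, 163.14], [-165.26, 165.26]. Speed limits (degrees/s): [136.94, 136.94, 180, 180, 180, 180].

### API

Orientations are given as a 3x3 rotation matrix whose columns are the frame's x, y, z axes.
In Python, from rig import env gives the robot as it stands. The module is installed in compiled form; this text tells all that it offers.
- The arm moves only by the tool jog_arm, never from a script. Its arguments are lists of equal length, an entry for each row: "hand": the finger opening in m, from 0 to 0.0854; "travel": the shift along the world's x, y, z in m, a list of three; "yaw": the turn about the world's z in rad. A call has exactly 5 rows; each row shifts and turns the commanded pose from where the row before left it; what a row does not reach is not made up. A row lasts 1/8 s, in which the tool goes at most 62.5 mm and 10.7 degrees, less where a joint would pass 70% of its speed; a pose out of reach is approached as far as the arm can. A call is refused whole if a number of a shift passes 0.0625 or a number of a turn 0.188, either way. A call with a gripper value outside its range is refused whole. The fingers move at their own pace and stop on an object; "grip_force" is the grip in N (left out, the last holds). Time passes only in rows, so rows that do not move let the fingers close, or fill a call up. It gives the time, the measured TCP pose, the force, the opening and the grip force at its end, in the units of the state.
- env.observe(): the state, without advancing time (a new reading comes with each control period).
- env.get_image(name): name is "scene" or "top" or "wrist"; returns the picture (384x512x3 uint8, red, green, blue); there is no depth.
- env.calibration(name): a dict with "fx", "fy", "cx", "cy" (pixels), "position" and "rotation" of the camera in the world; the wrist camera has in their place "hand_eye" (4x4, takes a point from camera to tool coordinates, whose origin is the TCP and whose axes are the flange's). Camera axes: x right, y down, z forward; pixel columns grow to the right and rows downward; lengths in m; the calibration is good to about 2 mm. A picture is of the moment at which its call begins: read the wrist's pose just before it. calibration takes no time and is no camera call.
- env.close_job(): hands the job in; it is judged then, once.
The state is a dict: "time_s": time; "q": joint angles; "qvel": joint speeds; "joint_efforts": joint torques, N m; "position": TCP position; "tool_rot": TCP orientation; "ft_force": force on the tool from outside, world axes, zero at the start; "wrist_torque": the same for the moment, N m; "grip_width": finger opening in m; "gripper_force": force on a finger pad.
Only numpy, scipy, OpenCV 4.12 (cv2) and the standard library are available. Lean on these libraries where they do the work, as an engineer would, in place of code of your own. Each camera call takes 0.05 s, during which the arm holds its last target. There are 200 camera calls.

## Working session

There is one attempt and no reset: what is moved stays moved. The work goes in short steps, Python scripts to look and compute and a tool call to move; the robot and the scene stay as the last step left them, time stands still between calls to the robot, and variables do not carry over. Pictures are saved under pics/ and viewed, at most 10 in all, crops included, and the job is handed in when it is done.

Besides the shell and the picture viewer there is one more tool, called in YAML: its name, and indented under it one key for each argument. jog_arm: Moves the arm, as the interface text tells. Its arguments: {"type":"object","properties":{"hand":{"type":"array"},"travel":{"type":"array"},"yaw":{"type":"array"},"grip_force":{"type":"number"}},"required":["hand","travel","yaw"]}

```bash
mkdir -p pics
python3 - <<'E'
from rig import env
import cv2,numpy as np
a=env.get_image("scene");b=env.get_image("top")
cv2.imwrite("pics/scene.png",a[...,::-1]);cv2.imwrite("pics/top.png",b[...,::-1])
for n in("scene","top","wrist"):print(n,env.calibration(n))
print(env.finger_overhang);s=env.observe();print(s)
E
```

```text
scene {'fx': 407.5804656426549, 'fy': 407.5804656426549, 'cx': 257.7348479202013, 'cy': 188.30943288538487, 'position': array([ 0.05437505, -0.95316392,  0.66904184]), 'rotation': array([[ 0.86121333, -0.28196656,  0.42285513],
       [-0.50792335, -0.4479554 ,  0.73576479],
       [-0.01804083, -0.84842844, -0.52900256]])}
top {'fx': 354.4938882190732, 'fy': 354.4938882190732, 'cx': 254.85162487262224, 'cy': 192.24562378788585, 'position': array([ 0.47794378, -0.13053288,  1.0172691 ]), 'rotation': array([[-0.00423046, -0.99539222,  0.09579368],
       [-0.99975801,  0.006278  ,  0.02108318],
       [-0.02158743, -0.0956813 , -0.99517791]])}
wrist {'fx': 321.5077654698367, 'fy': 321.5077654698367, 'cx': 256.41679398340625, 'cy': 190.59563092567626, 'hand_eye': array([[-3.20325378e-05, -9.48584140e-01, -3.16525084e-01,
         8.06772415e-02],
       [ 9.99999839e-01, -2.09825813e-04,  5.27619814e-04,
        -2.62774325e-04],
       [-5.66906920e-04, -3.16525016e-01,  9.48583994e-01,
        -1.26027407e-01],
       [ 0.00000000e+00,  0.00000000e+00,  0.00000000e+00,
         1.000
[... 154 characters left out ...]
1]), 'qvel': array([-2.79341762e-05, -5.42452216e-02, -1.40515839e-01,  4.50423409e-03,
        3.48875586e-02,  1.04654878e-01]), 'joint_efforts': array([ 4.55511297e-03, -4.49220264e+01, -2.31657547e+01, -1.15909265e-04,
        3.62291372e-03,  1.71100476e-05]), 'position': array([ 0.1676407 , -0.52357693,  0.24777426]), 'tool_rot': array([[ 9.52402788e-01,  3.04842442e-01, -1.20290219e-04],
       [ 3.04842332e-01, -9.52401925e-01,  1.31381278e-03],
       [ 2.85941261e-04, -1.28794851e-03, -9.99999130e-01]]), 'ft_force': array([-0.43493886, -1.26992924, -0.07622422]), 'wrist_torque': array([-0.06495095,  0.0194307 , -0.00763643]), 'gripper_force': 0.0, 'grip_width': 0.08567017433951915}
```

View pics/scene.png

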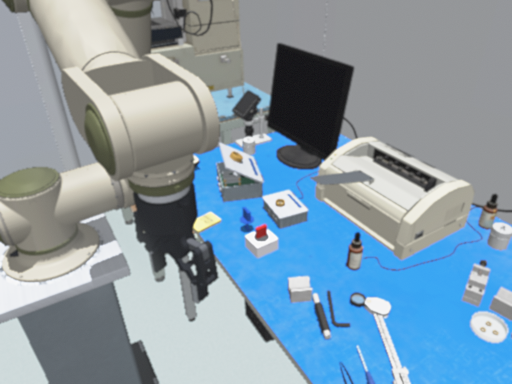

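View pics/top.png

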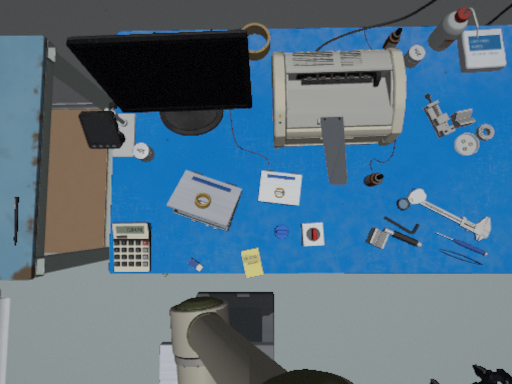

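The scene shows the open grey unit at (240,180) and the red stud in its white holder at (262,238). The smaller shut unit at (287,207) and the blue stud at (247,218) are decoys. In the top view the unit is at (205,200) and the red stud at (313,234).

Run:
```python
import cv2,numpy as np
a=cv2.imread("pics/scene.png");b=cv2.imread("pics/top.png")
A=cv2.resize(a[135:265,205:325],None,fx=4.6,fy=4.6,interpolation=cv2.INTER_CUBIC)
B=cv2.resize(b[160:260,160:340],None,fx=4.4,fy=4.4,interpolation=cv2.INTER_CUBIC)
cv2.imwrite("pics/sc.png",A);cv2.imwrite("pics/tc.png",B)
```

```text
(no output)
```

View pics/sc.png

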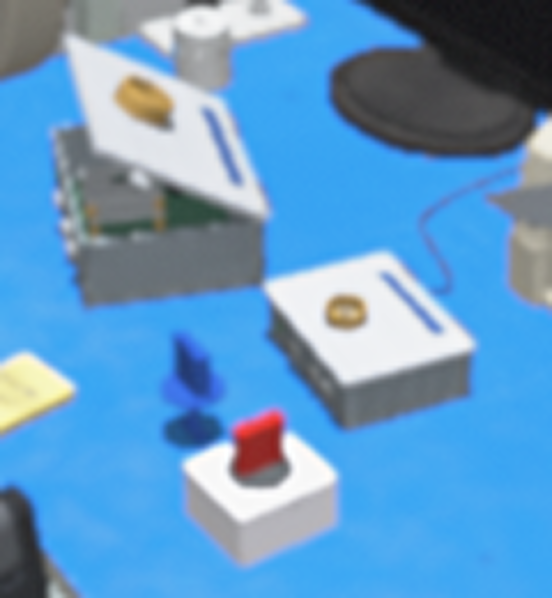

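View pics/tc.png

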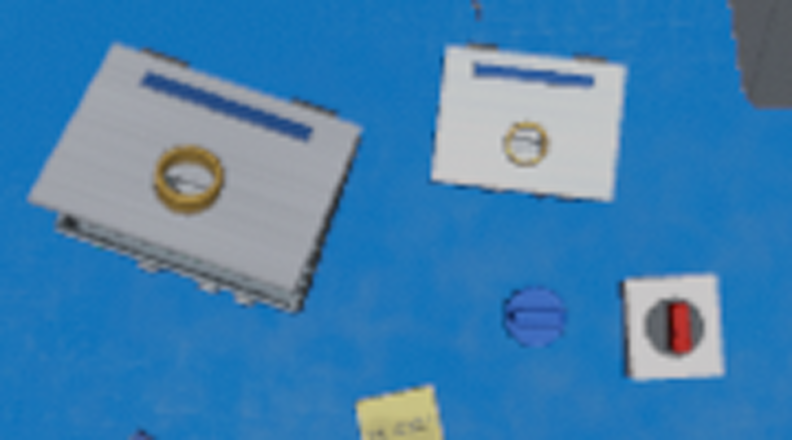

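The crops give the cover corners. In the scene crop they are front-left (65,38), front-right (95,150), hinge-right (268,213) and hinge-left (222,105). In the top crop they are front-left (30,203), front-right (297,308), hinge-right (362,128) and hinge-left (118,45). The holder top is at about (672,328) in the top crop, with its wing running up and down the crop.

```bash
cat > h.py <<'E'
from rig import env
import numpy as np,cv2
def pose(n,s=None):
    c=env.calibration(n)
    if n!="wrist": return c,np.array(c["rotation"]),np.array(c["position"])
    s=s or env.observe();H=np.array(c["hand_eye"]);R=np.array(s["tool_rot"])
    return c,R@H[:3,:3],np.array(s["position"])+R@H[:3,3]
def ray(n,p,s=None):
    c,R,t=pose(n,s);d=R@np.array([(p[0]-c["cx"])/c["fx"],(p[1]-c["cy"])/c["fy"],1]);return t,d/np.linalg.norm(d)
def plane(n,p,z,s=None):
    t,d=ray(n,p,s);return t+d*(z-t[2])/d[2]
def tri(p,q,a="scene",b="top"):
    t1,d1=ray(a,p);t2,d2=ray(b,q)
    k=np.linalg.lstsq(np.c_[d1,-d2],t2-t1,rcond=None)[0];A=t1+k[0]*d1;B=t2+k[1]*d2
    return (A+B)/2,np.linalg.norm(A-B)
E
python3 - <<'E'
from h import *
np.set_printoptions(precision=4,suppress=True)
S=lambda p:(p[0]/4.6+205-.4,p[1]/4.6+135-.4)
T=lambda p:(p[0]/4.4+160-.4,p[1]/4.4+160-.4)
P={}
for n,p,q in[("FL",(65,38),(30,203)),("FR",(95,150),(297,308)),("HR",(268,213),(362,128)),("HL",(222,105),(118,45))]:
    P[n],e=tri(S(p),T(q));print(n,P[n],e)
for a,b in("FL","FR"),("HL","HR"),("FL","HL"),("FR","HR"):
    d=P[b]-P[a];print(a,b,np.linalg.norm(d),np.degrees(np.arctan2(d[1],d[0])),np.degrees(np.arctan2(d[2],np.hypot(d[0],d[1]))))
print("box bottom FR,HR",plane("scene",S((88,305)),0),plane("scene",S((262,285)),0))
for q in[(622,280),(716,275),(722,377),(630,380)]:print("hold",plane("top",T(q),.034))
b=cv2.imread("pics/top.png").astype(int)
m=((b[...,2]>120)&(b[...,1]<70)&(b[...,0]<70)).astype(np.uint8);m[:,:290]=0;m[:,335:]=0;m[:215]=0;m[255:]=0
pts=np.argwhere(m)[:,::-1];print(len(pts),pts.mean(0),pts.min(0),pts.max(0),"wing",plane("top",pts.mean(0),.08))
print("flange",plane("top",T((675,327)),.037))
E
```

```text
FL [0.5312 0.1156 0.1147] 0.0007672347050951892
FR [ 0.4722 -0.042   0.1186] 0.004647668622045919
HR [ 0.5791 -0.0741  0.0562] 0.0029479026868226292
HL [0.6335 0.0798 0.0503] 0.002401358809905686
FL FR 0.16835184066521866 -110.52124355139017 1.3224630377213789
HL HR 0.16334392201754785 -109.47020778489696 2.0888456641424185
FL HL 0.12612271443526268 -19.27890253574224 -30.713396996699846
FR HR 0.12787837508444894 -16.695231983290405 -29.18019215325478
box bottom FR,HR [ 0.468  -0.0297  0.    ] [ 0.5751 -0.0691  0.    ]
hold [ 0.486  -0.2365  0.034 ]
hold [ 0.4888 -0.2952  0.034 ]
hold [ 0.4256 -0.2975  0.034 ]
hold [ 0.4239 -0.2404  0.034 ]
42 [314.4286 234.    ] [313 229] [316 239] wing [ 0.4574 -0.2662  0.08  ]
flange [ 0.4567 -0.2685  0.037 ]
```

jog_arm:
  hand: [0, 0, 0, 0, 0]
  travel:
    - [0.04, 0.047, 0]
    - [0.04, 0.047, 0]
    - [0.04, 0.047, 0]
    - [0.04, 0.047, 0]
    - [0.04, 0.047, 0]
  yaw: [-0.052, -0.052, -0.052, -0.052, -0.052]

```text
time_s: 0.72
position: [0.3686, -0.2871, 0.2482]
tool_rot: [[0.999, 0.048, -0.0], [0.048, -0.999, 0.0], [-0.0, -0.0, -1.0]]
ft_force: [0.7, -1.2, 0.7]
grip_width: -0.0001
gripper_force: 0.0
```

Run:
```python
from h import *
s=env.observe();im=env.get_image("wrist");cv2.imwrite("pics/w1.png",im[...,::-1]);np.save("w1.npy",[s["position"],*s["tool_rot"]]);print(s["position"])
```

```text
[ 0.3685876  -0.28708099  0.24820265]
```

View pics/w1.png

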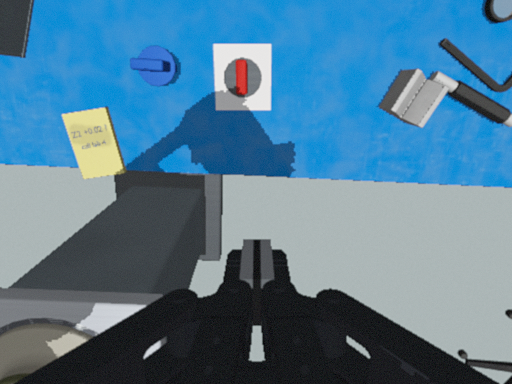

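The wrist view shows the white holder at (213..272, 43..110) with the red wing upright at (241,78), nearly aligned with the image column. The blue decoy is to its left.

Run:
```python
from h import *
np.set_printoptions(precision=4,suppress=True)
d=np.load("w1.npy");s=dict(position=d[0],tool_rot=d[1:])
im=cv2.imread("pics/w1.png").astype(int)[:120,180:300]
m=((im[...,2]>130)&(im[...,1]<80)&(im[...,0]<80)).astype(np.uint8)
ys,xs=np.nonzero(m);print(xs.min()+180,xs.max()+180,ys.min(),ys.max())
top=plane("wrist",(241,58.5),.0,s)
w=(im.min(2)>140).astype(np.uint8)
c=max(cv2.findContours(w,0,2)[0],key=cv2.contourArea);r=cv2.minAreaRect(c);bx=cv2.boxPoints(r)+[180,0];print(r)
P=np.array([plane("wrist",p,.034,s) for p in bx]);print(P,P.mean(0))
for i in range(4):
    e=P[(i+1)%4]-P[i];print(np.linalg.norm(e),np.degrees(np.arctan2(e[1],e[0])))
# wing top face: bright red
ct=np.array([xs.mean()+180,ys.mean()]);print(ct,plane("wrist",ct,.06,s),plane("wrist",ct,.067,s))
```

```text
236 246 60 94
((61.999996185302734, 76.49998474121094), (66.99998474121094, 57.99999237060547), 90.0)
[[ 0.4841 -0.2396  0.034 ]
 [ 0.4868 -0.2956  0.034 ]
 [ 0.4239 -0.2995  0.034 ]
 [ 0.421  -0.2399  0.034 ]] [ 0.4539 -0.2687  0.034 ]
0.05610709700531369 -87.26537114872426
0.06306184075936275 -176.44585523240067
0.059706253679702 92.72983570027327
0.06310805997358446 0.28509796943296545
[241.209   75.9859] [ 0.4549 -0.269   0.06  ] [ 0.4548 -0.2693  0.067 ]
```

jog_arm:
  hand: [0, 0, 0, 0, 0]
  travel:
    - [0.026, 0.056, -0.01]
    - [0.026, 0.056, -0.01]
    - [0.026, 0.056, -0.01]
    - [0.026, 0.056, -0.01]
    - [0.026, 0.056, -0.01]
  yaw: [0, 0, 0, 0, 0]

```text
time_s: 1.4
position: [0.4981, -0.0071, 0.1979]
tool_rot: [[0.999, 0.05, -0.0], [0.05, -0.999, -0.0], [-0.0, 0.0, -1.0]]
ft_force: [0.6, -1.1, 0.3]
grip_width: -0.0003
gripper_force: 0.0
```

jog_arm:
  hand: [0, 0, 0, 0, 0]
  travel:
    - [0, 0, -0.03]
    - [0, 0, -0.03]
    - [0, 0, -0.015]
    - [0, 0, -0.015]
    - [0, 0, -0.012]
  yaw: [0, 0, 0, 0, 0]

```text
time_s: 2.02
position: [0.4974, -0.009, 0.0957]
tool_rot: [[0.999, 0.05, -0.001], [0.05, -0.999, 0.0], [-0.001, -0.0, -1.0]]
ft_force: [-0.5, 0.9, 2.8]
grip_width: 0.0002
gripper_force: 1.0
```

jog_arm:
  hand: [0, 0, 0, 0, 0]
  travel:
    - [0, 0, -0.008]
    - [0, 0, -0.006]
    - [0, 0, -0.004]
    - [0, 0, -0.003]
    - [0, 0, -0.001]
  yaw: [0, 0, 0, 0, 0]

```text
time_s: 2.65
position: [0.4975, -0.009, 0.0743]
tool_rot: [[0.999, 0.05, -0.0], [0.05, -0.999, 0.0], [-0.0, -0.0, -1.0]]
ft_force: [-0.8, -0.5, 2.1]
grip_width: 0.0001
gripper_force: 0.9
```

jog_arm:
  hand: [0, 0, 0, 0, 0]
  travel:
    - [0, 0, -0.001]
    - [0, 0, -0.001]
    - [0, 0, -0.0005]
    - [0, 0, 0]
    - [0, 0, 0]
  yaw: [0, 0, 0, 0, 0]

```text
time_s: 3.28
position: [0.4976, -0.009, 0.072]
tool_rot: [[0.999, 0.05, 0.0], [0.05, -0.999, -0.0], [0.0, 0.0, -1.0]]
ft_force: [-3.3, 0.6, 4.6]
grip_width: -0.0001
gripper_force: 2.6
```

jog_arm:
  hand: [0, 0, 0, 0, 0]
  travel:
    - [0, 0, -0.0005]
    - [0, 0, -0.0005]
    - [0, 0, -0.0005]
    - [0, 0, 0]
    - [0, 0, 0]
  yaw: [0, 0, 0, 0, 0]

```text
time_s: 3.9
position: [0.4976, -0.009, 0.0718]
tool_rot: [[0.999, 0.05, 0.001], [0.05, -0.999, -0.0], [0.001, 0.001, -1.0]]
ft_force: [-6.5, 1.9, 21.6]
grip_width: -0.0001
gripper_force: 10.5
```

jog_arm:
  hand: [0, 0, 0, 0, 0.05]
  travel:
    - [0, 0, 0.01]
    - [0, 0, 0.03]
    - [-0.016, 0.013, 0.03]
    - [-0.016, 0.013, 0.03]
    - [-0.016, 0.013, 0.03]
  yaw: [0, 0, 0, 0, 0]

```text
time_s: 4.53
position: [0.4492, 0.0303, 0.2014]
tool_rot: [[0.999, 0.05, 0.001], [0.05, -0.999, -0.0], [0.001, 0.0, -1.0]]
ft_force: [0.5, -0.4, 0.3]
grip_width: 0.0172
gripper_force: 0.0
```

Run:
```python
from h import *
s=env.observe();im=env.get_image("wrist");cv2.imwrite("pics/w2.png",im[...,::-1]);np.save("w2.npy",[s["position"],*s["tool_rot"]]);print(s["position"])
```

```text
[0.44923776 0.03027946 0.20136133]
```

View pics/w2.png

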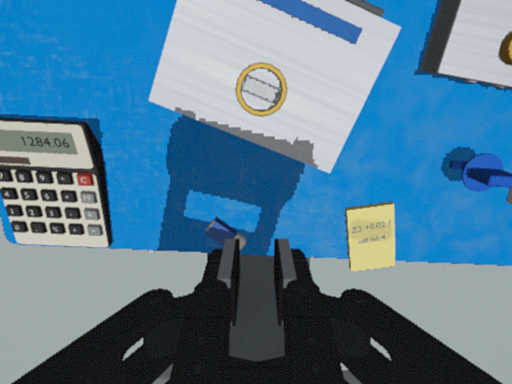

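The cover is flat and shut. The brass cup ring is at (261,89), and the cover's front corners are at (150,99) and (330,172).

Run:
```python
from h import *
np.set_printoptions(precision=4,suppress=True)
d=np.load("w2.npy");s=dict(position=d[0],tool_rot=d[1:])
im=cv2.imread("pics/w2.png");r=im[50:130,220:310]
hsv=cv2.cvtColor(r,cv2.COLOR_BGR2HSV)
m=cv2.inRange(hsv,(12,90,60),(35,255,255))
c=cv2.findContours(m,0,2)[0];c=max(c,key=cv2.contourArea);(x,y),ax,an=cv2.fitEllipse(c);print(x+220,y+50,ax,an)
C=plane("wrist",(x+220,y+50),.0715,s);print("cup (top plane)",C)
fl,fr,br=[plane("wrist",p,.055,s) for p in((150,99),(330,172),(400,27))]
print(fl,fr,np.linalg.norm(fl-fr),np.degrees(np.arctan2(*(fr-fl)[[1,0]])),np.degrees(np.arctan2(*(br-fr)[[1,0]])))
yaw=np.arctan2(*(fr-fl)[[1,0]])+np.pi/2;u=np.array([np.cos(yaw),np.sin(yaw),0])
print("slot from edge",(fl+fr)/2+.042*u,np.degrees(yaw))
# slot dark outline
g=im[60:120,230:295];cv2.imwrite("pics/slot.png",cv2.resize(g,None,fx=8,fy=8,interpolation=cv2.INTER_CUBIC))
```

```text
260.9447708129883 88.95609283447266 (49.277976989746094, 51.73229217529297) 0.5159704685211182
cup (top plane) [0.526  0.0306 0.0715]
[0.5135 0.1203 0.055 ] [ 0.4595 -0.0339  0.055 ] 0.16333116684534307 -109.3144030014225 -18.698842792272778
slot from edge [0.5261 0.0293 0.055 ] -19.31440300142251
```

View pics/slot.png

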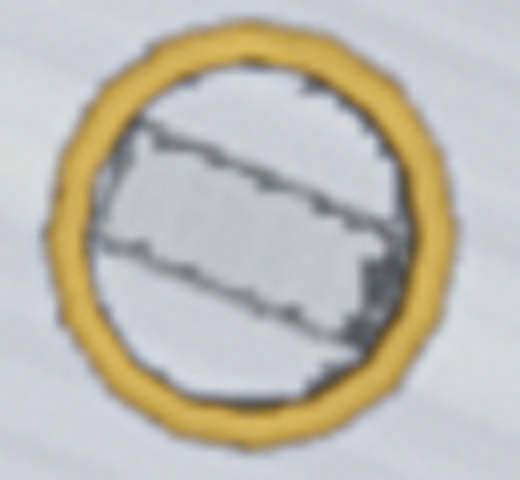

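jog_arm:
  hand: [0.0854, 0.0854, 0.0854, 0.0854, 0.0854]
  travel:
    - [-0.01, -0.06, 0]
    - [-0.01, -0.06, 0]
    - [-0.01, -0.06, 0]
    - [-0.01, -0.06, 0]
    - [-0.01, -0.06, -0.02]
  yaw: [0, 0, 0, 0, 0]

```text
time_s: 5.2
position: [0.3998, -0.2714, 0.1816]
tool_rot: [[0.999, 0.049, 0.003], [0.049, -0.999, -0.003], [0.003, 0.003, -1.0]]
ft_force: [1.8, -0.1, 0.2]
grip_width: 0.0851
gripper_force: 0.0
```

Run:
```python
from h import *
np.set_printoptions(precision=4,suppress=True)
s=env.observe();im=env.get_image("wrist")[...,::-1];cv2.imwrite("pics/w3.png",im);print(s["position"],s["qvel"])
hsv=cv2.cvtColor(im,cv2.COLOR_BGR2HSV)
m=cv2.inRange(hsv,(0,150,60),(8,255,255))|cv2.inRange(hsv,(172,150,60),(180,255,255))
c=max(cv2.findContours(m,0,2)[0],key=cv2.contourArea);x,y,w,h=cv2.boundingRect(c);print(x,y,w,h,cv2.minAreaRect(c))
# brightest part = top face
v=hsv[...,2][m>0];print(np.percentile(v,[10,30,50,70,90]))
t=((m>0)&(hsv[...,2]>np.percentile(v,50)-15)).astype(np.uint8)
ct=max(cv2.findContours(t,0,2)[0],key=cv2.contourArea);r=cv2.minAreaRect(ct);print(r,plane("wrist",r[0],.067,s))
w=cv2.inRange(hsv,(0,0,150),(180,60,255));w[:max(0,y-60)]=0;w[y+h+60:]=0;w[:,:x-70]=0;w[:,x+w.shape[1]*0+80:]=0
c=max(cv2.findContours(w,0,2)[0],key=cv2.contourArea);print(cv2.boundingRect(c),cv2.minAreaRect(c))
P=[plane("wrist",p,.034,s) for p in cv2.boxPoints(cv2.minAreaRect(c))];print(np.array(P),np.mean(P,0))
d=np.load("w1.npy");s1=dict(position=d[0],tool_rot=d[1:])
cal,R,tt=pose("wrist",s1);X=R.T@(d[0]+d[1:]@[0,0,.017]-tt);print("tip px",X[:2]/X[2]*321.5+[cal["cx"],cal["cy"]])
```

```text
[ 0.3998 -0.2714  0.1816] [-48.1614  27.7562  -9.4301   0.0619 -16.9223 -47.9864]
250 100 13 41 ((256.0, 120.0), (40.0, 12.0), 90.0)
[121.  176.3 203.  208.  210. ]
((256.0, 120.0), (36.0, 10.0), 90.0) [ 0.4551 -0.2687  0.067 ]
(221, 78, 71, 77) ((256.0, 116.0), (76.0, 70.0), 90.0)
[[ 0.4834 -0.2393  0.034 ]
 [ 0.4862 -0.2955  0.034 ]
 [ 0.4243 -0.3006  0.034 ]
 [ 0.4214 -0.2402  0.034 ]] [ 0.4538 -0.2689  0.034 ]
tip px [256.4265 252.901 ]
```

View pics/w3.png

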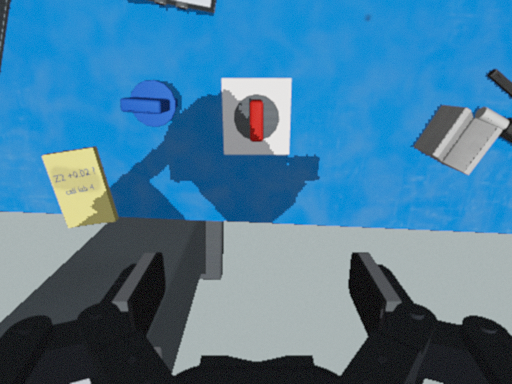

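jog_arm:
  hand: [0.05, 0.05, 0.05, 0.05, 0.05]
  travel:
    - [0.0275, 0, -0.02]
    - [0.0275, 0.001, -0.03]
    - [0, 0, -0.03]
    - [0, 0, -0.025]
    - [0, 0, -0.015]
  yaw: [0, 0, 0, 0, 0]

```text
time_s: 5.88
position: [0.4547, -0.2675, 0.0596]
tool_rot: [[0.999, 0.05, -0.001], [0.05, -0.999, 0.001], [-0.001, -0.001, -1.0]]
ft_force: [-0.0, -0.0, 0.8]
grip_width: 0.0498
gripper_force: 0.0
```

jog_arm:
  hand: [0.05, 0.05, 0, 0, 0]
  travel:
    - [0, 0, -0.004]
    - [0, 0, 0]
    - [0, 0, 0]
    - [0, 0, 0]
    - [0, 0, 0]
  yaw: [0, 0, 0, 0, 0]
  grip_force: 60

```text
time_s: 6.5
position: [0.4551, -0.2678, 0.0575]
tool_rot: [[0.999, 0.05, 0.001], [0.05, -0.999, -0.001], [0.001, 0.001, -1.0]]
ft_force: [-1.1, -0.1, 5.7]
grip_width: 0.0092
gripper_force: 59.3
```

jog_arm:
  hand: [0, 0, 0, 0, 0]
  travel:
    - [0, 0, 0.01]
    - [0, 0, 0.015]
    - [0, 0, 0.02]
    - [0, 0, 0.03]
    - [0, 0, 0.03]
  yaw: [0, 0, 0, 0, 0]

```text
time_s: 7.12
position: [0.4547, -0.2675, 0.1637]
tool_rot: [[0.999, 0.05, 0.0], [0.05, -0.999, -0.0], [0.0, 0.0, -1.0]]
ft_force: [0.1, -0.7, -0.1]
grip_width: 0.009
gripper_force: 58.4
```

jog_arm:
  hand: [0, 0, 0, 0, 0]
  travel:
    - [0.0065, 0.0288, 0]
    - [0.0065, 0.0288, 0]
    - [0.0065, 0.0288, 0]
    - [0.0065, 0.0288, 0]
    - [0.0065, 0.0288, 0]
  yaw: [0.1316, 0.1316, 0.1316, 0.1316, 0.1316]

```text
time_s: 7.75
position: [0.4874, -0.1226, 0.1628]
tool_rot: [[0.757, 0.653, 0.001], [0.653, -0.757, -0.0], [0.0, 0.001, -1.0]]
ft_force: [0.9, 0.9, -0.7]
grip_width: 0.0089
gripper_force: 58.5
```

jog_arm:
  hand: [0, 0, 0, 0, 0]
  travel:
    - [0.0065, 0.0288, 0]
    - [0.0065, 0.0288, 0]
    - [0.0065, 0.0288, 0]
    - [0.0065, 0.0288, 0]
    - [0, 0, 0]
  yaw: [0.1316, 0.1316, 0.1316, 0.1316, 0]

```text
time_s: 8.38
position: [0.5134, -0.0069, 0.1627]
tool_rot: [[0.328, 0.945, 0.001], [0.945, -0.328, -0.0], [0.0, 0.001, -1.0]]
ft_force: [0.5, -0.7, 0.4]
grip_width: 0.0089
gripper_force: 58.5
```

Run:
```python
from h import *
np.set_printoptions(precision=4,suppress=True)
s=env.observe();im=env.get_image("wrist")[...,::-1].copy();print(s["position"],s["tool_rot"][:,0],np.abs(s["qvel"]).max())
hsv=cv2.cvtColor(im,cv2.COLOR_BGR2HSV);m=cv2.inRange(hsv,(12,90,60),(35,255,255))
cal,R,tt=pose("wrist",s);X=R.T@(np.array([.526,.031,.0715])-tt);e=X[:2]/X[2]*321.5+[cal["cx"],cal["cy"]];print("expect",e)
k=np.zeros_like(m);cv2.circle(k,tuple(int(v) for v in e),50,255,-1);m&=k
c=np.vstack([c for c in cv2.findContours(m,0,2)[0] if cv2.contourArea(c)>30]);hull=cv2.convexHull(c)
(x,y),ax,an=cv2.fitEllipse(hull);print(x,y,ax,an,plane("wrist",(x,y),.0715,s))
cv2.ellipse(im,((x,y),ax,an),(0,0,255),1);cv2.imwrite("pics/w4.png",im)
```

```text
[ 0.5134 -0.0069  0.1627] [0.3276 0.9448 0.0002] 2.5129217941427404
expect [256.5057 146.9321]
255.9226531982422 145.8148193359375 (55.99100112915039, 57.6145133972168) 176.4936065673828 [0.5259 0.0319 0.0715]
```

View pics/w4.png

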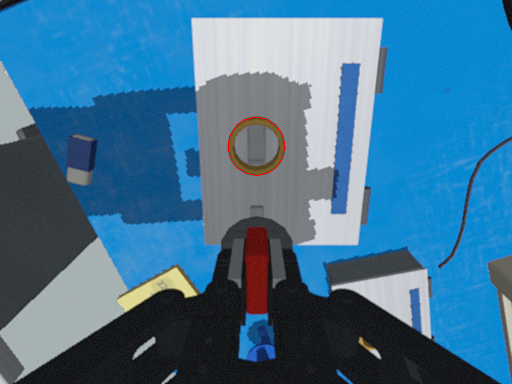

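The cup ring fits well at (256,146), and the held bar at about (257,210) is lined up with the slot. I'll move over the slot and start down.

jog_arm:
  hand: [0, 0, 0, 0, 0]
  travel:
    - [0.006, 0.0195, 0]
    - [0.006, 0.0195, -0.005]
    - [0, 0, -0.02]
    - [0, 0, -0.015]
    - [0, 0, 0]
  yaw: [0, 0, 0, 0, 0]

```text
time_s: 9.05
position: [0.5249, 0.0298, 0.1215]
tool_rot: [[0.332, 0.943, -0.002], [0.943, -0.332, 0.0], [-0.0, -0.002, -1.0]]
ft_force: [0.3, -0.4, -0.0]
grip_width: 0.0089
gripper_force: 58.5
```

jog_arm:
  hand: [0, 0, 0, 0, 0]
  travel:
    - [0, 0, -0.004]
    - [0, 0, -0.003]
    - [0, 0, -0.002]
    - [0, 0, -0.002]
    - [0, 0, 0]
  yaw: [0, 0, 0, 0, 0]

```text
time_s: 9.68
position: [0.5253, 0.0307, 0.1108]
tool_rot: [[0.33, 0.944, -0.0], [0.944, -0.33, 0.0], [-0.0, -0.0, -1.0]]
ft_force: [-0.6, 0.1, -0.7]
grip_width: 0.0091
gripper_force: 58.5
```

jog_arm:
  hand: [0, 0, 0, 0, 0]
  travel:
    - [0, 0.001, 0]
    - [0, 0, -0.0015]
    - [0, 0, -0.0015]
    - [0, 0, -0.001]
    - [0, 0, 0]
  yaw: [0, 0, 0, 0, 0]

```text
time_s: 10.3
position: [0.5253, 0.0316, 0.1067]
tool_rot: [[0.33, 0.944, -0.0], [0.944, -0.33, 0.0], [-0.0, -0.0, -1.0]]
ft_force: [0.0, -0.8, -0.4]
grip_width: 0.0089
gripper_force: 58.5
```

jog_arm:
  hand: [0, 0, 0, 0, 0]
  travel:
    - [0, 0, -0.001]
    - [0, 0, -0.001]
    - [0, 0, -0.001]
    - [0, 0, -0.001]
    - [0, 0, 0]
  yaw: [0, 0, 0, 0, 0]

```text
time_s: 10.92
position: [0.5253, 0.0316, 0.1028]
tool_rot: [[0.33, 0.944, -0.0], [0.944, -0.33, 0.0], [-0.0, -0.0, -1.0]]
ft_force: [-0.5, -0.6, -0.8]
grip_width: 0.009
gripper_force: 58.5
```

jog_arm:
  hand: [0, 0, 0, 0, 0]
  travel:
    - [0, 0, -0.001]
    - [0, 0, -0.001]
    - [0, 0, -0.001]
    - [0, 0, -0.001]
    - [0, 0, 0]
  yaw: [0, 0, 0, 0, 0]

```text
time_s: 11.55
position: [0.5253, 0.0316, 0.0988]
tool_rot: [[0.33, 0.944, -0.0], [0.944, -0.33, 0.0], [-0.0, -0.0, -1.0]]
ft_force: [-0.2, 0.2, -1.4]
grip_width: 0.0093
gripper_force: 58.5
```

jog_arm:
  hand: [0, 0, 0, 0, 0]
  travel:
    - [0, 0, -0.001]
    - [0, 0, -0.001]
    - [0, 0, -0.001]
    - [0, 0, -0.001]
    - [0, 0, 0]
  yaw: [0, 0, 0, 0, 0]

```text
time_s: 12.18
position: [0.5253, 0.0316, 0.0949]
tool_rot: [[0.33, 0.944, 0.0], [0.944, -0.33, -0.0], [0.0, 0.0, -1.0]]
ft_force: [-0.5, -0.1, 1.1]
grip_width: 0.009
gripper_force: 58.8
```

jog_arm:
  hand: [0, 0, 0, 0, 0]
  travel:
    - [0, 0, -0.001]
    - [0, 0, -0.001]
    - [0, 0, -0.001]
    - [0, 0, 0]
    - [0, 0, 0]
  yaw: [0, 0, 0, 0, 0]

```text
time_s: 12.8
position: [0.5253, 0.0316, 0.0919]
tool_rot: [[0.33, 0.944, 0.0], [0.944, -0.33, -0.0], [0.0, 0.0, -1.0]]
ft_force: [-0.6, 0.3, 3.7]
grip_width: 0.0094
gripper_force: 59.2
```

jog_arm:
  hand: [0, 0, 0, 0, 0]
  travel:
    - [0, 0, -0.0005]
    - [0, 0, -0.0005]
    - [0, 0, -0.0005]
    - [0, 0, 0]
    - [0, 0, 0]
  yaw: [0, 0, 0, 0, 0]

```text
time_s: 13.42
position: [0.5253, 0.0316, 0.0904]
tool_rot: [[0.33, 0.944, 0.0], [0.944, -0.33, -0.0], [0.0, 0.0, -1.0]]
ft_force: [-0.3, -0.2, 4.2]
grip_width: 0.0087
gripper_force: 59.3
```

jog_arm:
  hand: [0, 0, 0, 0, 0]
  travel:
    - [0, 0, -0.0005]
    - [0, 0, -0.0005]
    - [0, 0, -0.0004]
    - [0, 0, 0]
    - [0, 0, 0]
  yaw: [0, 0, 0, 0, 0]

```text
time_s: 14.05
position: [0.5254, 0.0316, 0.089]
tool_rot: [[0.33, 0.944, 0.0], [0.944, -0.33, -0.0], [0.0, 0.0, -1.0]]
ft_force: [-0.8, 0.4, 5.2]
grip_width: 0.009
gripper_force: 59.5
```

jog_arm:
  hand: [0, 0, 0, 0, 0]
  travel:
    - [0, 0, -0.0005]
    - [0, 0, -0.0005]
    - [0, 0, -0.0004]
    - [0, 0, 0]
    - [0, 0, 0]
  yaw: [0, 0, 0, 0, 0]

```text
time_s: 14.68
position: [0.5254, 0.0316, 0.0877]
tool_rot: [[0.33, 0.944, 0.0], [0.944, -0.33, -0.0], [0.0, 0.0, -1.0]]
ft_force: [-1.4, 0.5, 6.8]
grip_width: 0.0092
gripper_force: 59.6
```

jog_arm:
  hand: [0, 0, 0, 0, 0]
  travel:
    - [0, 0, -0.0005]
    - [0, 0, -0.0005]
    - [0, 0, -0.0004]
    - [0, 0, 0]
    - [0, 0, 0]
  yaw: [0, 0, 0, 0, 0]

```text
time_s: 15.3
position: [0.5254, 0.0316, 0.0864]
tool_rot: [[0.33, 0.944, 0.0], [0.944, -0.33, -0.0], [0.0, 0.0, -1.0]]
ft_force: [-1.1, 0.5, 6.8]
grip_width: 0.0091
gripper_force: 59.8
```

jog_arm:
  hand: [0, 0, 0, 0, 0]
  travel:
    - [0, 0, -0.0005]
    - [0, 0, -0.0005]
    - [0, 0, -0.0004]
    - [0, 0, 0]
    - [0, 0, 0]
  yaw: [0, 0, 0, 0, 0]

```text
time_s: 15.92
position: [0.5255, 0.0316, 0.0863]
tool_rot: [[0.33, 0.944, 0.001], [0.944, -0.33, -0.0], [0.0, 0.001, -1.0]]
ft_force: [-6.1, 0.5, 20.9]
grip_width: 0.0089
gripper_force: 61.8
```

jog_arm:
  hand: [0, 0, 0, 0, 0]
  travel:
    - [0, 0, 0.001]
    - [0, 0, 0.0008]
    - [0, 0, 0]
    - [0, 0, 0]
    - [0, 0, 0]
  yaw: [0, 0, 0, 0.05, 0.1]

```text
time_s: 16.55
position: [0.526, 0.0317, 0.087]
tool_rot: [[0.183, 0.983, 0.002], [0.983, -0.183, 0.0], [0.001, 0.002, -1.0]]
ft_force: [0.9, 0.3, 7.2]
grip_width: 0.0091
gripper_force: 59.7
```

jog_arm:
  hand: [0, 0, 0, 0, 0]
  travel:
    - [0, 0, 0]
    - [-0.0003, 0, 0]
    - [0, 0, 0]
    - [-0.0003, -0.0003, 0]
    - [0, 0, 0]
  yaw: [0.14, 0.14, 0.14, 0.14, 0.14]

```text
time_s: 17.18
position: [0.5256, 0.0314, 0.087]
tool_rot: [[-0.495, 0.869, 0.003], [0.869, 0.495, 0.0], [-0.001, 0.002, -1.0]]
ft_force: [0.9, 2.2, 6.7]
grip_width: 0.0089
gripper_force: 59.6
```

jog_arm:
  hand: [0, 0, 0, 0, 0]
  travel:
    - [-0.0003, 0, 0]
    - [0, -0.0003, 0]
    - [0, 0, 0]
    - [0, 0, 0]
    - [0, 0, 0]
  yaw: [0.16, 0.16, 0.16, 0.16, 0.081]

```text
time_s: 17.8
position: [0.5252, 0.0312, 0.087]
tool_rot: [[-0.945, 0.327, 0.002], [0.327, 0.945, 0.0], [-0.002, 0.001, -1.0]]
ft_force: [0.9, 1.3, 7.5]
grip_width: 0.0089
gripper_force: 59.6
```

jog_arm:
  hand: [0, 0, 0, 0, 0]
  travel:
    - [0, 0, 0]
    - [0, 0, 0]
    - [0, 0, 0]
    - [0, 0, 0]
    - [0, 0, 0]
  yaw: [0, 0, 0, 0, 0]

```text
time_s: 18.42
position: [0.5252, 0.0311, 0.087]
tool_rot: [[-0.944, 0.33, 0.002], [0.33, 0.944, 0.0], [-0.002, 0.001, -1.0]]
ft_force: [1.5, 1.6, 6.3]
grip_width: 0.0089
gripper_force: 59.6
```

jog_arm:
  hand: [0, 0, 0, 0, 0]
  travel:
    - [0, 0, 0.0007]
    - [0, 0, 0.0007]
    - [0, 0, 0.0007]
    - [0, 0, 0.0007]
    - [0, 0, 0]
  yaw: [0, 0, 0, 0, 0]

```text
time_s: 19.05
position: [0.5251, 0.0311, 0.0897]
tool_rot: [[-0.944, 0.33, 0.002], [0.33, 0.944, 0.0], [-0.002, 0.001, -1.0]]
ft_force: [2.0, 2.0, 4.5]
grip_width: 0.0091
gripper_force: 59.6
```

jog_arm:
  hand: [0.02, 0.04, 0.05, 0.05, 0.05]
  travel:
    - [0, 0, 0]
    - [0, 0, 0]
    - [0, 0, 0]
    - [0, 0, 0]
    - [0, 0, 0.01]
  yaw: [0, 0, 0, 0, 0]

```text
time_s: 19.68
position: [0.5241, 0.0311, 0.0992]
tool_rot: [[-0.944, 0.33, -0.002], [0.33, 0.944, 0.0], [0.002, -0.0, -1.0]]
ft_force: [-0.1, -0.1, 0.2]
grip_width: 0.0501
gripper_force: 0.0
```

jog_arm:
  hand: [0.05, 0.05, 0.05, 0.05, 0.05]
  travel:
    - [0, 0, 0.02]
    - [0, 0, 0.03]
    - [0.013, -0.004, 0.03]
    - [0.026, -0.01, 0.02]
    - [0, 0, 0]
  yaw: [0, 0, 0, 0, 0]

```text
time_s: 20.3
position: [0.5648, 0.0164, 0.201]
tool_rot: [[-0.944, 0.331, 0.004], [0.331, 0.944, -0.001], [-0.004, 0.001, -1.0]]
ft_force: [0.2, 0.3, -0.4]
grip_width: 0.0498
gripper_force: 0.0
```

Run:
```python
from h import *
np.set_printoptions(precision=4,suppress=True)
s=env.observe();im=env.get_image("wrist")[...,::-1].copy();print(s["position"],s["ft_force"],s["time_s"])
cv2.imwrite("pics/w5.png",im)
hsv=cv2.cvtColor(im,cv2.COLOR_BGR2HSV)
m=cv2.inRange(hsv,(0,150,60),(8,255,255))|cv2.inRange(hsv,(172,150,60),(180,255,255))
c=max(cv2.findContours(m,0,2)[0],key=cv2.contourArea);r=cv2.minAreaRect(c);print(r)
P=np.array([plane("wrist",p,.105,s) for p in cv2.boxPoints(r)]);print(P,P.mean(0))
```

```text
[0.5648 0.0164 0.201 ] [ 0.2125  0.2547 -0.4371] 20.3
((257.5, 139.0), (44.0, 13.0), 90.0)
[[0.5069 0.0326 0.105 ]
 [0.5098 0.0409 0.105 ]
 [0.5386 0.031  0.105 ]
 [0.5355 0.0223 0.105 ]] [0.5227 0.0317 0.105 ]
```

View pics/w5.png

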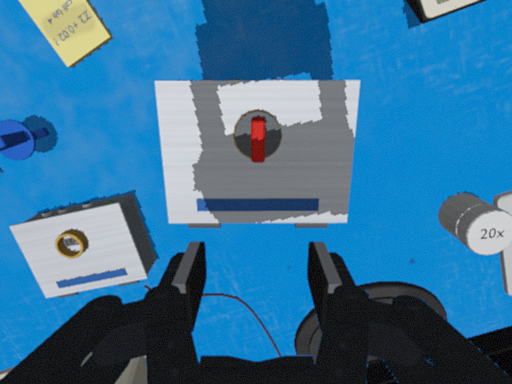

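The stud sits upright at (258,138), turned across the slot with its flange on the cup. The cover is shut and the fingers are clear, so I'm handing in.

```bash
python3 -c "
from rig import env
print(env.close_job())"
```

```text
the job is handed in; nothing more can be done
None
```

I shut the cover, put the red stud through the slot, pressed it down by feel, turned it a quarter turn into its catch and let go of it. I handed the job in at about 20 s; the highest wrist force I read while pressing the stud was about 21 N, and the hand-in returned no verdict.

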